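Tip a bearing cover into its fixture, push it home and clamp it

TASK

The bearing cover standing on edge in the fixture has to be clamped for measuring: push it over towards the clamp so that it lies flat between the side rails, slide it on until it sits against the two stop pins, and only then push the toggle clamp's handle all the way down until it locks and the rubber foot holds the cover. Do it all with the fingertips: nothing is to be picked up, and the other things on the bench stay where they are.

Things in the scene. Friction and masses are not known exactly. Their poses are not given: they have to be found in the camera images.
- cover: Bearing cover to clamp: aluminium plate, 26 mm bore, 4 small holes, 0.14 to 0.28 kg. Starts standing on edge in the open end of the fixture: 18 mm thick (its x), 64 wide (y), 72 tall (z). Origin: centre of the edge face it stands on; x points to the clamp like the fixture's x (within 0.03 rad), z up. When it lies as wanted, x points down, z to the pins, and its top is 33 mm over the bench.
- cover_head (a point): Centre of the cover's edge face opposite the one it stands on, 72 mm up the cover's z; ends against the stop pins. Pushed near this edge (55 mm up or more) towards the clamp, the cover tips about its lower far edge and past balance (0.25 rad) falls flat by itself, away from the push; pushed low it slides instead.
- cover_foot (a point): Centre of the edge face the cover stands on at the start (the cover's origin); the face to push on to slide the lying cover home, 10 to 35 mm.
- fixture: Screwed-down steel plate 196 (x) by 110 (y) by 15 mm; origin: centre of its underside, on the bench; x points from the open loading end to the clamp, z up. Dark side rails along x from -92 to +26 mm, inner faces at y = -34 and +34, 11 mm above the plate, tops sloped as lead-in. The cover starts with its centre at x = -79 to -64 mm. The toggle clamp stands behind the stop pins on y = 0.
- nest (a point): On the plate's top face (15 mm above the bench), x = -40, y = 0 mm of the fixture: where the cover's foot face is when the cover lies home. No part of the open clamp is over x < 0, and what overhangs the nest (arm, foot) is over 60 mm above the bench; its highest point, the handle's end, is 150 mm up.
- stop_pins (a point): On the plate's top face, x = 32, y = 0 mm of the fixture: midway between the faces of the two upright stop pins (8 mm thick, 15 mm high, at y = -22 and +22 mm) that the cover's head face must touch.
- clamp_handle (a joint): Angle of the clamp's handle against its arm: 2.26 at the start (open: arm standing up, handle sloping up and away from the nest, 55 degrees above level); falls as the handle is pushed down, which takes up to about 6 N and brings the arm down too. Dead centre is 0; about -0.035 is locked, against the stop. Stays where it is left.
- handle_end (a point): On the axis of the handle's black grip (15 mm thick), 10 mm before its free end; moves in the fixture's x-z plane, y = 0. Open: about x = 117, 136 mm over the bench. Locked: about x = 132, 68 mm over the bench, the grip then nearly level from x = 85 to 142 mm, its top 76 mm over the bench. A straight push down at x = 104 mm follows the grip all the way.
- clamp_foot: Rubber foot (15 mm round) on a short sprung spindle under the free end of the clamping arm; origin: centre of its lower face. When the clamp is locked it presses on the lying cover at x = 10 mm of the fixture with about 6 N.
- spare_cover: A second cover of the same shape lying flat on the bench (72 x 64 x 18 mm, origin at the centre of its underside). Leave it alone.
- loupe: Black stand loupe, 40 mm round, 42 mm high, origin under its centre. Leave it alone.
- dropper_bottle: Brown dropper bottle, 33 mm round, 102 mm high, origin under its centre. Leave it alone.
- plug_gauge: Plug gauge lying on the bench, 95 mm long (along its y), 17 mm thick, origin under its centre. Leave it alone.
- resin_sample: Pale round resin mount, 32 mm round, 24 mm high, origin under its centre. Leave it alone.
- ring_gauge: Steel ring gauge lying flat, 52 mm round, 15 mm high, origin under its centre. Leave it alone.

How it is judged (in metres and radians):
On the way, in this order (a step that is already met when the one before it is completed fails the run):
1. the cover lies flat between the side rails, the face that looked away from the clamp upward (angle between cover's own x axis and vertical above 3.08 rad and height (world z) of cover_head between 0.018 and 0.028 m and y of cover_head in the frame of fixture between -0.006 and 0.006 m and x of cover_head in the frame of fixture between -0.06 and 0.035 m), for 0.2 s.
2. the flat cover sits against both stop pins while the clamp is still open (all of step 1 and x of cover_head in the frame of fixture above 0.03 m and angle between the z axis of cover and the x axis of fixture, either way round below 0.06 rad and value of joint clamp_handle above 1.5 rad), for 0.2 s.
3. the clamp is locked and its foot presses on the cover (value of joint clamp_handle below -0.01 rad and contact force between clamp_foot and cover above 3 N), for 0.2 s.
At the end, for the whole second after the job is handed in: The cover lies flat (within 3.5 degrees), the right face up, between the rails, its head face within 2 mm of the stop pins and square to them within 3.4 degrees, at rest; the clamp handle is past dead centre (below -0.01) and the foot presses on the cover with over 3 N (all of step 1 and all of step 3 and x of cover_head in the frame of fixture above 0.03 m and angle between the z axis of cover and the x axis of fixture, either way round below 0.06 rad and linear speed of cover below 0.01 m/s); the robot touches nothing.
It fails at once if the cover is lifted: both its head and its foot edge more than 10 mm higher than when it lies in the fixture (height (world z) of each of cover_head, cover_foot above 0.034 m).
It fails at once if one of the other things on the bench (spare cover, loupe, dropper bottle, plug gauge, resin mount, ring gauge) is shifted by more than 20 mm (distance of any of spare_cover, loupe, dropper_bottle, plug_gauge, resin_sample, ring_gauge from where it was at the start of the episode above 0.02 m).
It also fails if it takes over 45 s, if anything falls off the work surface, if the arm or the gripper's body presses on something with over 40 N, if the wrist force passes 120 N, or if a joint passes its speed limit or range.

ROBOT

A 6-joint arm with a two-finger parallel gripper is mounted at the origin on a cart in front of the work surface, level with it; the furniture and walls round the work are solid. World frame = base frame: x ahead of the robot, y to its left, z up, the work surface at z = 0. Lengths are in m, angles in degrees, forces in N, time in s.
With the tool pointing down it reaches from about 0.35 to 0.875 m from the base axis. Payload 4.2 kg.
Tool frame: the origin (TCP) lies on the centre line of the jaws, within the pads' length; the fingertips stand tip_reach ahead of it and the grasp point (between the pads) is the TCP (tip_reach is the distance from the TCP to the fingertips, in m); z points along the fingers, y is the line along which they close (so a half turn about z gives the same grasp; the last joint's range is limited). The gripper opens to 87 mm and grips with 3 to 60 N. Pads are 19 mm wide; open, the fingers measure 117 mm over their backs; the gripper's body (75 mm by 190 mm) begins 51 mm behind the grasp point.
Start: joints at [-56.746, 22.042, 0.453, 0, -68.411, -14.817], TCP at [0.198, -0.593, 0.242] pointing down, gripper open.
Joint ranges: [-179.83, 179.83], [-69.29, 118.12], [-61.27, 80.66], [-181.25, 117.63], [-171.15, -9.14], [-177.46, 177.46]. Speed limits (degrees/s): [159.86, 159.86, 180, 180, 180, 180].

INTERFACE

Orientations are given as a 3x3 rotation matrix whose columns are the frame's x, y, z axes.
In Python, from station import sense, capture, finish_job, tip_reach gives the robot as it stands.
- The arm moves only by the tool arm_command, never from a script. Its argument "deltas" is a list of rows, each a list of 7 numbers: the turn, a rotation vector about the tool's x, y, z in rad, then the shift along the tool's x, y, z in cm, then the closure, from -1 (fully open) to 1 (shut), so that 0 is half open. In form: [[rx, ry, rz, dx, dy, dz, hand], ...]. A call has 1 to 8 rows; each row is the pose to reach, as a shift and turn from the pose commanded when the call began, along the tool's axes at that moment; what a row does not reach only later rows make up. A row lasts 1/12 s, in which the tool goes at most 41.7 mm and 7.16 degrees, less where a joint would pass 70% of its speed; a pose out of reach is approached as far as the arm can. A call with a gripper value outside its range is refused whole. The fingers move at their own pace and stop on an object; the grip force is fixed at half the most. Time passes only in rows, so rows that repeat a pose let the fingers close. It gives the time, the measured TCP pose, the force, the opening and the grip force at its end, in the units of the state.
- sense(): the state, without advancing time (a new reading comes with each control period).
- capture(name): name is "scene" or "side" or "wrist"; returns a dict with "pixels" (420x560x3 uint8, blue, green, red), "fovy" (degrees; the focal length in pixels is half the picture's height over the tangent of half this angle, whatever the lens; pixels are square), "cx", "cy" (the principal point, pixels), "rvec" (rotation vector, rad) and "tvec" (3), from world to camera coordinates, as OpenCV has them. Camera axes: x right, y down, z forward; pixel columns grow to the right and rows downward; lengths in m; the calibration is good to about 2 mm. A picture is of the moment at which its call begins. There is no depth.
- finish_job(): hands the job in; it is judged then, once.
The state is a dict: "time_s": time; "joints": joint angles; "joint_velocities": joint speeds; "effort": joint torques, N m; "tcp_pos": TCP position; "ee_rot": TCP orientation; "wrist_force": force on the tool from outside, world axes, zero at the start; "moment": the same for the moment, N m; "gripper_width": opening from 0.0 (shut) to 1.0 (fully open); "gripper_force": force on a finger pad.
Only numpy, scipy, OpenCV 4.12 (cv2) and the standard library are available. Lean on these libraries where they do the work, as an engineer would, in place of code of your own. Each camera call takes 0.05 s, during which the arm holds its last target. There are 200 camera calls.

## Working session

There is one attempt and no reset: what is moved stays moved. The work goes in short steps, Python scripts to look and compute and a tool call to move; the robot and the scene stay as the last step left them, time stands still between calls to the robot, and variables do not carry over. Pictures are saved under pics/ and viewed, at most 10 in all, crops included, and the job is handed in when it is done.

Besides the shell and the picture viewer there is one more tool, called after ">>>" by a JSON object that holds its "api" and its "payload", one argument or row to a line. arm_command: Moves the arm, as the interface text tells. Its arguments: {"type":"object","properties":{"deltas":{"type":"array"}},"required":["deltas"]}

```bash
mkdir -p pics
cat > h.py <<'E'
import numpy as np, cv2
from station import sense, capture, finish_job, tip_reach
def cam(c):
    f=210/np.tan(np.radians(c['fovy'])/2)
    K=np.array([[f,0,c['cx']],[0,f,c['cy']],[0,0,1]])
    return K,cv2.Rodrigues(np.array(c['rvec'],float))[0],np.array(c['tvec'],float).ravel()
def plane(c,uv,z):
    K,R,t=cam(c); o=-R.T@t; d=R.T@np.linalg.inv(K)@np.array([uv[0],uv[1],1.])
    return o+d*(z-o[2])/d[2]
def proj(c,p):
    K,R,t=cam(c); q=K@(R@np.array(p,float)+t); return q[:2]/q[2]
E
python3 - <<'E'
from h import *
print(tip_reach,sense())
for n in ('scene','side'):
    c=capture(n); K,R,t=cam(c); print(n,-R.T@t,R[2])
    cv2.imwrite(f'pics/{n}0.png',c['pixels']); np.save(f'{n}0.npy',c,allow_pickle=True)
E
```

```text
0.019 {'time_s': 0.0, 'joints': array([-5.67446974e+01,  2.20907719e+01,  3.79810244e-01, -2.90886507e-02,
       -6.84099332e+01, -1.48164588e+01]), 'joint_velocities': array([-0.0375457 ,  0.08350998,  0.04370764,  0.01771187, -0.02211625,
        0.01102976]), 'effort': array([-7.24912061e-04, -3.90661848e+01,  1.87404764e+01,  4.22006652e+00,
        1.09011462e-02, -2.07979356e-04]), 'tcp_pos': array([ 0.19752703, -0.59237924,  0.24045939]), 'ee_rot': array([[-9.48720995e-01, -3.16113734e-01, -7.62279526e-04],
       [-3.16114642e-01,  9.48718841e-01,  2.02329998e-03],
       [ 8.35960393e-05,  2.16051488e-03, -9.99997663e-01]]), 'wrist_force': array([-0.69378125, -0.29960736, -0.13604777]), 'moment': array([0.02624718, 0.02437992, 0.03274796]), 'gripper_force': 0.0, 'gripper_width': 0.9997230164557692}
scene [-0.19771932  0.60011118  0.73355684] [ 0.63863179 -0.53650704 -0.55164267]
side [ 0.35171567 -1.06816936  0.52168486] [ 0.14636546  0.9133554  -0.37994614]
```

View pics/scene0.png

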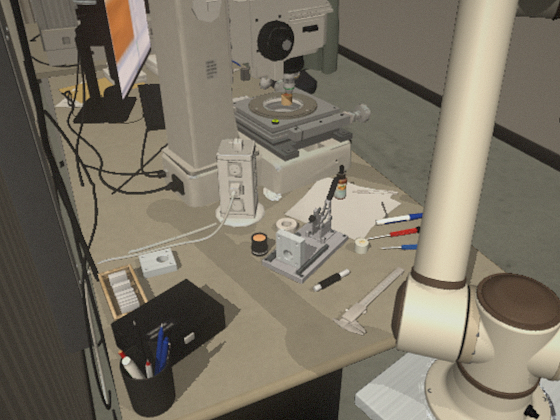

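View pics/side0.png

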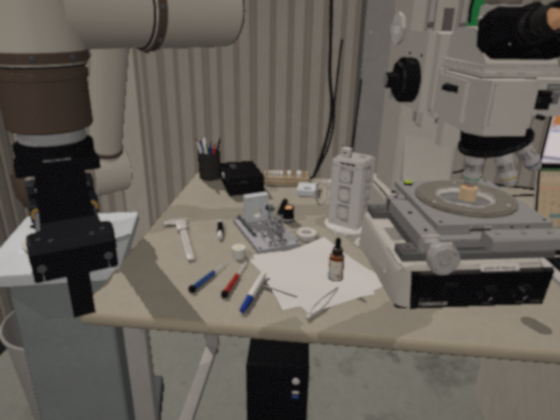

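The scene view shows the fixture at about (305,250), with the cover standing at (291,247). The loupe is at (259,243), the plug gauge at (331,280) and the bottle at (341,183). The side view shows the fixture at (270,232), cover at (256,207). I'll zoom in on both.

Run:
```python
from h import *
a=cv2.imread('pics/scene0.png')[165:305,240:380]; b=cv2.imread('pics/side0.png')[180:270,220:320]
a=cv2.resize(a,(600,600),interpolation=cv2.INTER_CUBIC);cv2.imwrite('pics/sc.png',a)
cv2.imwrite('pics/sd.png',cv2.resize(b,(660,594),interpolation=cv2.INTER_CUBIC))
c=np.load('scene0.npy',allow_pickle=True).item()
d=np.load('side0.npy',allow_pickle=True).item()
print([plane(c,p,0).round(3) for p in [(265,265),(302,280),(348,237)]],[plane(d,p,0).round(3) for p in [(235,215),(270,250)]])
```

```text
[array([0.516, 0.068, 0.   ]), array([0.424, 0.038, 0.   ]), array([ 0.47 , -0.152,  0.   ])] [array([0.424, 0.096, 0.   ]), array([ 0.494, -0.12 ,  0.   ])]
```

View pics/sc.png

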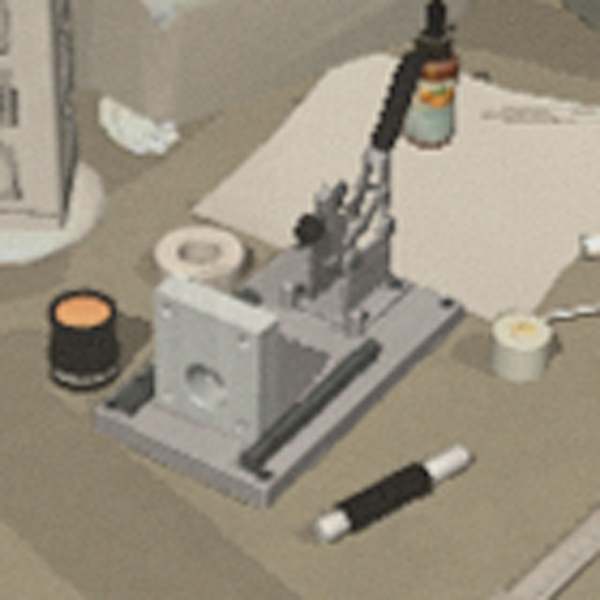

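View pics/sd.png

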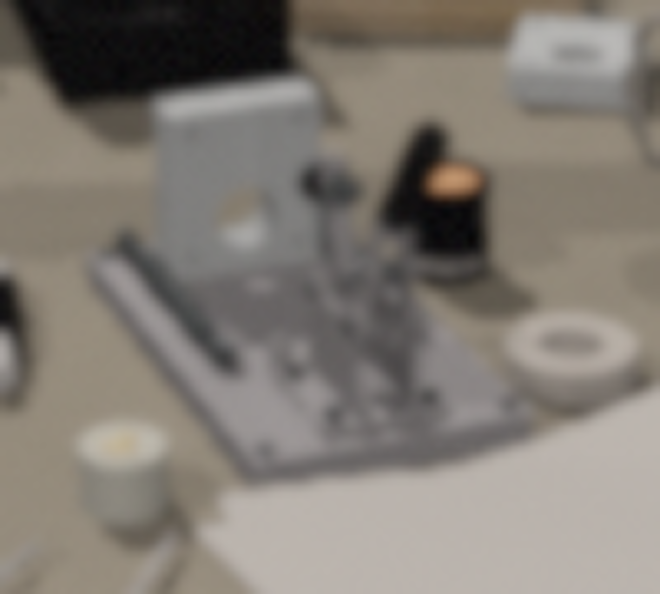

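Crops: the plate's top corners are at scene crop (95,410), (265,490), (465,302) and side crop (245,465), (535,410), (90,265). The cover stands near the loading end, and the clamp handle leans away. Next a rigid fit, then a closer look with the wrist camera.

```bash
cat >> h.py <<'E'
from scipy.optimize import least_squares
def fitpose(obs,x0):
    "obs: (cam, uv, local xyz); returns x,y,yaw of a frame on the bench"
    def w(p,l): return np.array([p[0]+np.cos(p[2])*l[0]-np.sin(p[2])*l[1],p[1]+np.sin(p[2])*l[0]+np.cos(p[2])*l[1],l[2]])
    r=least_squares(lambda p:np.concatenate([proj(c,w(p,l))-uv for c,uv,l in obs]),x0)
    return r.x,r.fun.reshape(-1,2)
E
python3 - <<'E'
from h import *
c=np.load('scene0.npy',allow_pickle=True).item()
d=np.load('side0.npy',allow_pickle=True).item()
S=lambda u,v:np.array([240+u/600*140-.5*0,165+v/600*140])
D=lambda u,v:np.array([220+u/6.6,180+v/6.6])
o=[(c,S(95,410),(-.098,.055,.015)),(c,S(265,490),(-.098,-.055,.015)),(c,S(465,302),(.098,-.055,.015)),
(d,D(245,465),(.098,-.055,.015)),(d,D(535,410),(.098,.055,.015)),(d,D(90,265),(-.098,-.055,.015))]
p,r=fitpose(o,[.48,-.03,-1.6]); print(p,np.degrees(p[2]),r.round(1).tolist())
# cover top corners, z=.087
for n,u in dict(backL=S(157,283),backR=S(262,330),frR=S(280,318)).items(): print(n,plane(c,u,.087).round(4))
for n,u in dict(frL=D(155,122),frR=D(320,98)).items(): print(n,plane(d,u,.087).round(4))
for n,q,z in [('loupe',S(83,312),.042),('plug',S(393,500),.008),('resin',S(522,330),.024),('ring',S(200,250),.015)]: print(n,plane(c,q,z).round(3))
E
```

```text
[ 0.49112804 -0.03563243 -1.32802003] -76.0899429506927 [[-0.3, -1.0], [0.3, -0.6], [0.3, -0.5], [0.8, -0.3], [-0.7, 0.2], [-1.2, -2.5]]
backL [0.5065 0.0406 0.087 ]
backR [0.4423 0.0259 0.087 ]
frR [0.444  0.0125 0.087 ]
frL [0.4412 0.0035 0.087 ]
frR [0.5087 0.0215 0.087 ]
loupe [0.56  0.049 0.042]
plug [ 0.372 -0.001  0.008]
resin [ 0.414 -0.138  0.024]
ring [ 0.594 -0.061  0.015]
```

```bash
cat >> h.py <<'E'
FX=np.array([0.491,-0.0356,-1.328])
def setfx(p): FX[:]=p
def fw(x,y,z):
    c,s=np.cos(FX[2]),np.sin(FX[2]); return np.array([FX[0]+c*x-s*y,FX[1]+s*x+c*y,z])
def tofx(p):
    c,s=np.cos(FX[2]),np.sin(FX[2]); a,b=p[0]-FX[0],p[1]-FX[1]; return np.array([c*a+s*b,-s*a+c*b,p[2]])
def delta(x,y,z):
    "row values for TCP to fixture x,y and height z, tool x along fixture x, pointing down"
    st=sense(); R=np.array(st['ee_rot']); c,s=np.cos(FX[2]),np.sin(FX[2])
    Rt=np.array([[c,s,0],[s,-c,0],[0,0,-1]])
    rv=cv2.Rodrigues(R.T@Rt)[0].ravel()
    print('turn',rv.round(4),'shift cm',(100*R.T@(fw(x,y,z)-st['tcp_pos'])).round(2),'at fx',tofx(st['tcp_pos']).round(4),'F',st['wrist_force'].round(1),'t',st['time_s'])
E
python3 -c "
from h import *
delta(-.06,0,.36)"
```

```text
turn [ 1.700e-03  1.400e-03 -1.492e+00] shift cm [-45.92  49.56 -11.85] at fx [ 0.4699 -0.4188  0.2406] F [-0.9  0.4 -0.5] t 0.1
```

>>> {"api": "arm_command", "payload": {
  "deltas": [
    [0, 0, -0.1, -2.5, 2.7, -1.5, -1],
    [0, 0, -0.2, -5, 5.4, -3, -1],
    [0, 0, -0.3, -7.5, 8.1, -4.5, -1],
    [0, 0, -0.4, -10, 10.8, -6, -1],
    [0, 0, -0.5, -12.5, 13.5, -7.5, -1],
    [0, 0, -0.6, -15, 16.2, -9, -1],
    [0, 0, -0.7, -17.5, 18.9, -10.5, -1],
    [0, 0, -0.8, -20, 21.6, -11.8, -1]
  ]
}}

```text
time_s: 0.77
tcp_pos: [0.3192, -0.323, 0.3603]
ee_rot: [[-0.43, -0.903, 0.0], [-0.903, 0.43, -0.0], [-0.0, -0.0, -1.0]]
wrist_force: [0.1, -0.3, -0.4]
gripper_width: 1.002
gripper_force: 0.0
```

```bash
python3 -c "
from h import *
delta(-.06,0,.36);print(sense()['joints'])"
```

```text
turn [-4.000e-04 -0.000e+00 -6.872e-01] shift cm [-3.797e+01  6.500e-01  3.000e-02] at fx [ 0.2377 -0.2358  0.3603] F [ 0.1 -0.3 -0.4] t 0.7667
[-2.47373911e+01  1.05721933e+00 -9.54918425e+00 -5.10014492e-03
 -7.93745164e+01 -7.23788113e-01]
```

>>> {"api": "arm_command", "payload": {
  "deltas": [
    [0, 0, -0.1, -4, 0.1, 0, -1],
    [0, 0, -0.2, -8, 0.2, 0, -1],
    [0, 0, -0.3, -12, 0.3, 0, -1],
    [0, 0, -0.4, -16, 0.4, 0, -1],
    [0, 0, -0.5, -20, 0.5, 0, -1],
    [0, 0, -0.6, -24, 0.6, 0, -1],
    [0, 0, -0.687, -28, 0.6, 0, -1],
    [0, 0, -0.687, -32, 0.6, 0, -1]
  ]
}}

```text
time_s: 1.43
tcp_pos: [0.4526, -0.0318, 0.3595]
ee_rot: [[0.239, -0.971, 0.0], [-0.971, -0.239, 0.0], [-0.0, -0.0, -1.0]]
wrist_force: [0.4, -1.0, -0.4]
gripper_width: 0.997
gripper_force: 0.0
```

```bash
python3 -c "
from h import *
delta(-.06,0,.36)
c=capture('wrist');K,R,t=cam(c);print(-R.T@t,R[2],K[0,0]);np.save('w1.npy',c,allow_pickle=True);cv2.imwrite('pics/w1.png',c['pixels'])"
```

```text
turn [-0.0002  0.0002 -0.0012] shift cm [-4.71 -3.63 -0.04] at fx [-0.013  -0.0364  0.3595] F [ 0.4 -1.  -0.4] t 1.4333
[ 0.47104646 -0.10558304  0.50229126] [-0.06538176  0.27173022 -0.96014994] 340.4010307927247
```

View pics/w1.png

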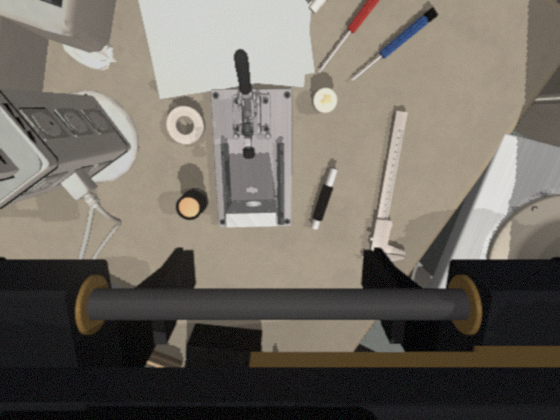

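The wrist view shows the whole fixture, corners near (212,89), (291,90), (291,227), (215,227). The cover's top edge is near (250,219). I'll enlarge it.

```bash
python3 -c "
from h import *
a=cv2.imread('pics/w1.png')[80:240,190:310]
cv2.imwrite('pics/w1c.png',cv2.resize(a,(450,600),interpolation=cv2.INTER_CUBIC))"
```

```text
(no output)
```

View pics/w1c.png

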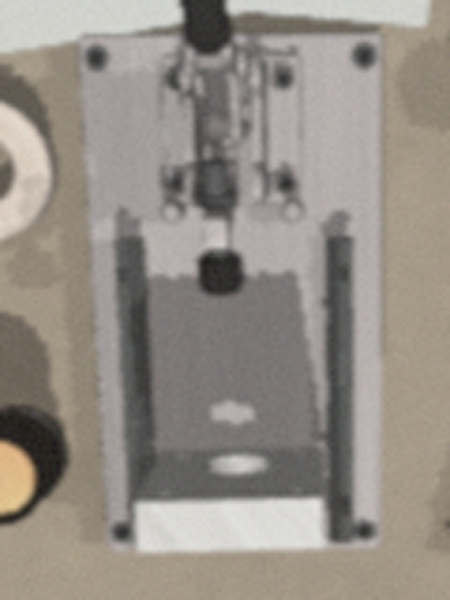

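Run:
```python
from h import *
c=np.load('w1.npy',allow_pickle=True).item()
W=lambda u,v:np.array([190+u/3.75-.37,80+v/3.75-.37])
o=[(c,W(82,38),(.098,.055,.015)),(c,W(381,35),(.098,-.055,.015)),(c,W(380,546),(-.098,-.055,.015)),(c,W(108,548),(-.098,.055,.015)),
 (c,W(172,211),(.036,.022,.030)),(c,W(291,211),(.036,-.022,.030))]
p,r=fitpose(o,FX.copy()); print(p,r.round(1).tolist()); setfx(p)
for q in [(135,498),(325,498),(325,550),(135,550)]: print(tofx(plane(c,W(*q),.087)).round(4))
print('foot xy',tofx(plane(c,W(222,273),.07)).round(4))
delta(-.115,0,.13)
```

```text
[ 0.49082205 -0.03327881 -1.32452725] [[-1.1, -1.1], [0.7, -0.8], [0.2, 1.0], [-0.2, 0.8], [-0.2, 0.4], [0.5, 0.2]]
[-0.055   0.0311  0.087 ]
[-0.0553 -0.0333  0.087 ]
[-0.0739 -0.0332  0.087 ]
[-0.0736  0.032   0.087 ]
foot xy [0.0185 0.0008 0.07  ]
turn [-0.0016  0.0015 -0.0027] shift cm [-10.04  -3.2   22.89] at fx [-0.0143 -0.0326  0.3587] F [2.7 2.8 0.4] t 1.4833
```

>>> {"api": "arm_command", "payload": {
  "deltas": [
    [0, 0, -0.001, -3.5, -1, 2, 0.54],
    [0, 0, -0.002, -7, -2, 5, 0.54],
    [0, 0, -0.002, -10, -3.2, 8, 0.54],
    [0, 0, -0.002, -10, -3.2, 12, 0.54],
    [0, 0, -0.002, -10, -3.2, 16, 0.54],
    [0, 0, -0.002, -10, -3.2, 20, 0.54],
    [0, 0, -0.002, -10, -3.2, 23, 0.54],
    [0, 0, -0.002, -10, -3.2, 23, 0.54]
  ]
}}

```text
time_s: 2.15
tcp_pos: [0.4554, 0.069, 0.1235]
ee_rot: [[0.236, -0.972, -0.014], [-0.972, -0.236, -0.006], [0.002, 0.015, -1.0]]
wrist_force: [-0.1, 0.5, -0.5]
gripper_width: 0.48
gripper_force: 0.0
```

```bash
sed -i 's/^FX=.*/FX=np.array([0.4908,-0.0334,-1.325])/' h.py; python3 -c "
from h import *
delta(-.115,0,.091)
print(sense()['gripper_width']*87, sense()['joints'].round())"
```

```text
turn [ 0.0147 -0.0021 -0.0073] shift cm [-0.72 -0.99  3.24] at fx [-0.1079 -0.0095  0.1235] F [-0.1  0.5 -0.5] t 2.15
41.727522848348706 [ 29.  14. -31.  -0. -46. -15.]
```

>>> {"api": "arm_command", "payload": {
  "deltas": [
    [0, 0, 0, -0.3, -0.3, 1.5, 0.54],
    [0, 0, 0, -0.5, -0.3, 3, 0.54],
    [0, 0, 0, -0.5, -0.3, 3, 0.54],
    [0, 0, 0, -0.5, -0.3, 3, 0.54]
  ]
}}

```text
time_s: 2.48
tcp_pos: [0.4624, 0.0765, 0.1006]
ee_rot: [[0.238, -0.971, 0.001], [-0.971, -0.238, -0.0], [0.0, -0.001, -1.0]]
wrist_force: [-0.3, -0.3, 0.1]
gripper_width: 0.248
gripper_force: 0.0
```

```bash
python3 -c "
from h import *
delta(-.085,0,.091)
print(sense()['gripper_width']*87)"
```

```text
turn [-0.0006 -0.0003 -0.0054] shift cm [ 2.85 -0.09  0.96] at fx [-0.1135 -0.0008  0.1006] F [-0.3 -0.3  0.1] t 2.4833
21.60925098584155
```

>>> {"api": "arm_command", "payload": {
  "deltas": [
    [0, 0, -0.005, 0, 0, 0.9, 0.54],
    [0, 0, -0.005, 1.5, 0, 0.9, 0.54],
    [0, 0, -0.005, 2.6, 0, 0.9, 0.54],
    [0, 0, -0.005, 3.2, 0, 0.9, 0.54],
    [0, 0, -0.005, 3.6, 0, 0.9, 0.54],
    [0, 0, -0.005, 4.0, 0, 0.9, 0.54],
    [0, 0, -0.005, 4.3, 0, 0.9, 0.54],
    [0, 0, -0.005, 4.6, 0, 0.9, 0.54]
  ]
}}

```text
time_s: 3.15
tcp_pos: [0.4729, 0.0315, 0.0907]
ee_rot: [[0.242, -0.97, 0.0], [-0.97, -0.242, 0.0], [-0.0, -0.0, -1.0]]
wrist_force: [-0.0, -0.1, -0.9]
gripper_width: 0.225
gripper_force: 0.0
```

```bash
python3 -c "
from h import *
delta(-.06,0,.091)
c=capture('wrist');d=capture('side')
cv2.imwrite('pics/t1.png',np.hstack([cv2.resize(c['pixels'][60:260,180:330],(400,533)),cv2.resize(d['pixels'][170:270,220:295],(400,533))]))"
```

```text
turn [-0.0003  0.0001 -0.0009] shift cm [ 0.73 -0.16 -0.03] at fx [-0.0673 -0.0015  0.0907] F [-0.  -0.1 -0.9] t 3.15
```

View pics/t1.png

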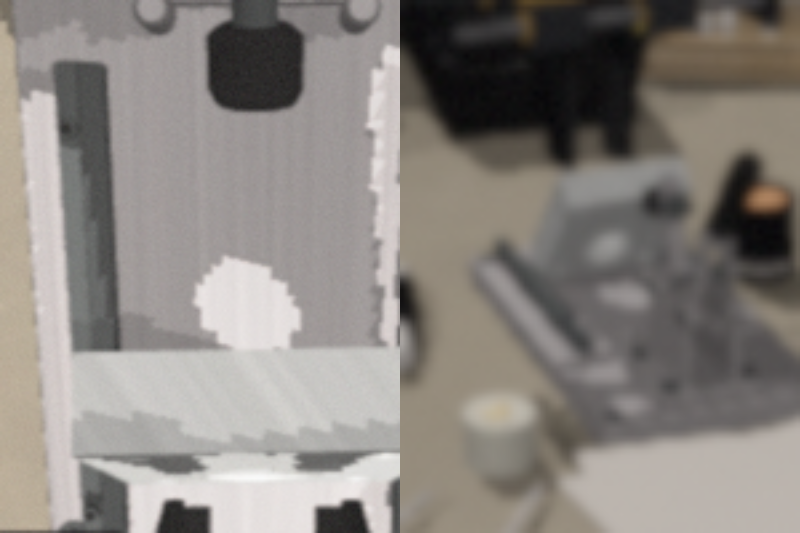

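The cover is tilted well past the fingers and falling. I'll back away and let it settle.

>>> {"api": "arm_command", "payload": {
  "deltas": [
    [0, 0, 0, 0, 0, 0, 0.54],
    [0, 0, 0, -1, -0.1, 0, 0.54],
    [0, 0, 0, -2.5, -0.1, 0, 0.54],
    [0, 0, 0, -4, -0.1, 0, 0.54],
    [0, 0, 0, -4.5, -0.1, 0, 0.54],
    [0, 0, 0, -4.5, -0.1, 0, 0.54]
  ]
}}

```text
time_s: 3.75
tcp_pos: [0.4627, 0.077, 0.0906]
ee_rot: [[0.245, -0.97, 0.0], [-0.97, -0.245, 0.0], [-0.0, -0.0, -1.0]]
wrist_force: [-0.5, -0.4, 0.3]
gripper_width: 0.229
gripper_force: 0.0
```

```bash
python3 -c "
from h import *
delta(-.11,0,.039)
c=capture('wrist');np.save('w2.npy',c,allow_pickle=True)
cv2.imwrite('pics/t2.png',c['pixels'])"
```

```text
turn [-0.0002  0.0001  0.0018] shift cm [ 0.4  -0.04  5.16] at fx [-0.114  -0.0004  0.0906] F [-0.5 -0.4  0.3] t 3.75
```

View pics/t2.png

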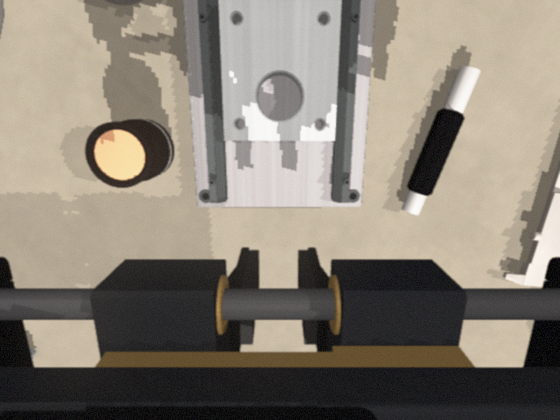

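The cover lies flat between the rails, foot edge from (220,140) to (337,140).

```bash
python3 -c "
from h import *
c=np.load('w2.npy',allow_pickle=True).item()
for q in [(221,140),(337,140)]: print(tofx(plane(c,q,.033)).round(4))
for q,l in [((200,206),'BL -.098,.055'),((361,207),'BR')]: print(tofx(plane(c,q,.015)).round(4),l)"
```

```text
[-0.0526  0.0332  0.033 ]
[-0.0525 -0.0337  0.033 ]
[-0.097   0.0521  0.015 ] BL -.098,.055
[-0.0975 -0.0549  0.015 ] BR
```

>>> {"api": "arm_command", "payload": {
  "deltas": [
    [0, 0, 0, 0, 0, 2, 0.54],
    [0, 0, 0, 0, 0, 4, 0.54],
    [0, 0, 0, 0, 0, 5, 0.54],
    [0, 0, 0, 0, 0, 5, 0.54],
    [0, 0, 0, 0, 0, 5, 0.54]
  ]
}}

```text
time_s: 4.22
tcp_pos: [0.4628, 0.0752, 0.0403]
ee_rot: [[0.242, -0.97, -0.001], [-0.97, -0.242, -0.001], [0.001, 0.001, -1.0]]
wrist_force: [0.5, 0.6, 0.9]
gripper_width: 0.23
gripper_force: 0.0
```

```bash
python3 -c "
from h import *
delta(-.0495,0,.039)"
```

```text
turn [ 0.0013 -0.0005 -0.0011] shift cm [ 6.27 -0.08  0.13] at fx [-0.1122 -0.0008  0.0403] F [0.5 0.6 0.9] t 4.2167
```

>>> {"api": "arm_command", "payload": {
  "deltas": [
    [0, 0, 0, 2, 0, 0, 0.54],
    [0, 0, 0, 4, 0, 0, 0.54],
    [0, 0, 0, 4.8, 0, 0, 0.54],
    [0, 0, 0, 5.2, 0, 0, 0.54],
    [0, 0, 0, 5.5, 0, 0, 0.54],
    [0, 0, 0, 5.7, 0, 0, 0.54],
    [0, 0, 0, 5.9, 0, 0, 0.54],
    [0, 0, 0, 5.9, 0, 0, 0.54]
  ]
}}

```text
time_s: 4.88
tcp_pos: [0.4772, 0.0186, 0.0407]
ee_rot: [[0.243, -0.97, 0.0], [-0.97, -0.243, -0.0], [0.0, -0.0, -1.0]]
wrist_force: [0.7, -0.1, -0.8]
gripper_width: 0.233
gripper_force: 0.0
```

```bash
cat > look.py <<'E'
from h import *
delta(-.0495,0,.039)
print('axial F',sense()['wrist_force']@(fw(1,0,0)-fw(0,0,0)))
E
python3 look.py
```

```text
turn [-0.0002 -0.0001 -0.0003] shift cm [ 0.42 -0.05  0.17] at fx [-0.0537 -0.0005  0.0407] F [ 0.7 -0.1 -0.8] t 4.8833
axial F 0.23947364643253735
```

>>> {"api": "arm_command", "payload": {
  "deltas": [
    [0, 0, 0, 0.1, 0, 0, 0.54],
    [0, 0, 0, 0.2, 0, 0, 0.54],
    [0, 0, 0, 0.3, 0, 0, 0.54],
    [0, 0, 0, 0.4, 0, 0, 0.54],
    [0, 0, 0, 0.4, 0, 0, 0.54]
  ]
}}

```text
time_s: 5.3
tcp_pos: [0.4781, 0.0151, 0.0406]
ee_rot: [[0.242, -0.97, 0.0], [-0.97, -0.242, 0.001], [-0.001, -0.0, -1.0]]
wrist_force: [-1.6, 5.8, 1.2]
gripper_width: 0.229
gripper_force: 2.7
```

```bash
python3 look.py
```

```text
turn [-0.0003  0.0008 -0.0009] shift cm [ 0.07 -0.05  0.16] at fx [-0.0502 -0.0005  0.0406] F [-1.6  5.8  1.2] t 5.3
axial F -5.9993309976534634
```

>>> {"api": "arm_command", "payload": {
  "deltas": [
    [0, 0, 0, 0.1, 0, 0, 0.54],
    [0, 0, 0, 0.15, 0, 0, 0.54],
    [0, 0, 0, 0.15, 0, 0, 0.54],
    [0, 0, 0, 0.15, 0, 0, 0.54]
  ]
}}

```text
time_s: 5.63
tcp_pos: [0.4782, 0.0149, 0.0406]
ee_rot: [[0.242, -0.97, 0.0], [-0.97, -0.242, 0.002], [-0.002, -0.001, -1.0]]
wrist_force: [-4.6, 11.5, 5.1]
gripper_width: 0.232
gripper_force: 6.6
```

```bash
python3 look.py
```

```text
turn [-0.0006  0.002  -0.001 ] shift cm [ 0.04 -0.05  0.16] at fx [-0.0499 -0.0005  0.0406] F [-4.6 11.5  5.1] t 5.6333
axial F -12.304049228265603
```

Seated: the force rises without the cover moving. I'll back off, go up, and look.

>>> {"api": "arm_command", "payload": {
  "deltas": [
    [0, 0, 0, -2, 0, 0, 0.54],
    [0, 0, 0, -4, 0, -1, 0.54],
    [0, 0, 0, -5, 0, -5, 1],
    [0, 0, 0, -4, 0, -9, 1],
    [0, 0, 0, -2, 0, -13, 1],
    [0, 0, 0, 0, 0, -17, 1],
    [0, 0, 0, 2, 0, -21, 1],
    [0, 0, 0, 2, 0, -21, 1]
  ]
}}

```text
time_s: 6.3
tcp_pos: [0.4864, -0.008, 0.2572]
ee_rot: [[0.242, -0.97, 0.012], [-0.97, -0.242, 0.001], [0.002, -0.012, -1.0]]
wrist_force: [1.7, 0.3, 0.8]
gripper_width: 0.007
gripper_force: 0.0
```

```bash
python3 -c "
from h import *
delta(.104,0,.18)
c=capture('wrist');np.save('w3.npy',c,allow_pickle=True)
cv2.imwrite('pics/t3.png',cv2.resize(c['pixels'][40:340,150:400],(500,600)))"
```

```text
turn [-0.0117 -0.0022 -0.0014] shift cm [12.96  0.26  7.74] at fx [-0.0258  0.0019  0.2572] F [1.7 0.3 0.8] t 6.3
```

View pics/t3.png

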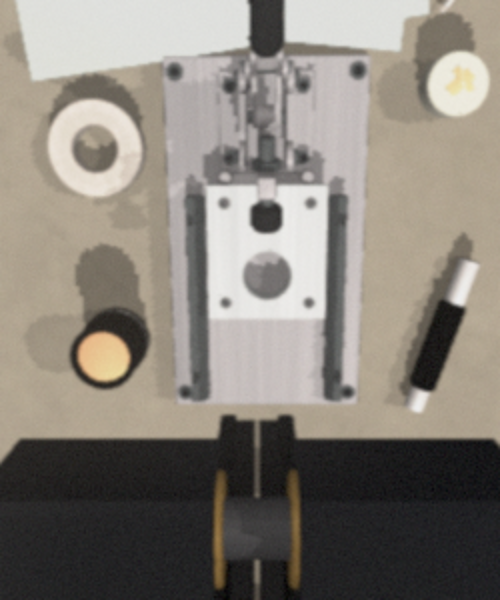

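The cover is home, square against both pins at crop (224,178) and (316,178), and the clamp is open. Now over to the handle.

>>> {"api": "arm_command", "payload": {
  "deltas": [
    [0, 0, 0, 4, 0, 0, 1],
    [0, 0, 0, 8, 0.1, 0, 1],
    [0, 0, 0, 12, 0.1, 0, 1],
    [0, 0, 0, 13, 0.1, 2, 1],
    [0, 0, 0, 13, 0.1, 5, 1],
    [0, 0, 0, 13, 0.1, 7, 1],
    [0, 0, 0, 13, 0.1, 7, 1],
    [0, 0, 0, 13, 0.1, 7, 1]
  ]
}}

```text
time_s: 7.02
tcp_pos: [0.5128, -0.1328, 0.1789]
ee_rot: [[0.243, -0.97, -0.005], [-0.97, -0.243, -0.001], [-0.001, 0.005, -1.0]]
wrist_force: [-0.1, -0.5, 0.3]
gripper_width: 0.004
gripper_force: 0.0
```

```bash
python3 -c "
from h import *
delta(.104,0,.094)"
```

```text
turn [ 0.0047  0.0006 -0.0007] shift cm [ 0.23 -0.32  8.49] at fx [ 0.1017 -0.0028  0.1789] F [-0.1 -0.5  0.3] t 7.0167
```

>>> {"api": "arm_command", "payload": {
  "deltas": [
    [0, 0, 0, 0.2, -0.1, 0.8, 1],
    [0, 0, 0, 0.2, -0.2, 1.6, 1],
    [0, 0, 0, 0.2, -0.2, 2.4, 1],
    [0, 0, 0, 0.2, -0.2, 3.2, 1],
    [0, 0, 0, 0.2, -0.2, 4.0, 1],
    [0, 0, 0, 0.2, -0.2, 4.8, 1]
  ]
}}

```text
time_s: 7.52
tcp_pos: [0.5174, -0.1342, 0.133]
ee_rot: [[0.244, -0.97, 0.003], [-0.97, -0.244, -0.001], [0.001, -0.002, -1.0]]
wrist_force: [-1.3, -0.8, 5.8]
gripper_width: 0.001
gripper_force: 2.2
```

```bash
python3 -c "
from h import *
delta(.104,0,.094)"
```

```text
turn [-0.0025 -0.0014  0.0002] shift cm [-0.03  0.13  3.9 ] at fx [0.1042 0.0012 0.133 ] F [-1.3 -0.8  5.8] t 7.5167
```

Contact at about 6 N, as expected. Continuing down.

>>> {"api": "arm_command", "payload": {
  "deltas": [
    [0, 0, 0, 0, 0, 0.7, 1],
    [0, 0, 0, 0, 0, 1.4, 1],
    [0, 0, 0, 0, 0, 2.1, 1],
    [0, 0, 0, 0, 0, 2.8, 1],
    [0, 0, 0, 0, 0, 3.4, 1],
    [0, 0, 0, 0, 0, 3.7, 1],
    [0, 0, 0, 0, 0, 3.7, 1]
  ]
}}

```text
time_s: 8.1
tcp_pos: [0.5157, -0.1343, 0.095]
ee_rot: [[0.243, -0.97, -0.002], [-0.97, -0.243, -0.0], [-0.0, 0.002, -1.0]]
wrist_force: [-1.4, -0.8, 3.4]
gripper_width: 0.005
gripper_force: 1.4
```

```bash
python3 -c "
from h import *
delta(.104,0,.094)"
```

```text
turn [ 0.0023  0.0003 -0.0007] shift cm [ 0.01 -0.04  0.1 ] at fx [ 0.1039 -0.0004  0.095 ] F [-1.4 -0.8  3.4] t 8.1
```

Not against the stop yet. Pressing on in small steps.

>>> {"api": "arm_command", "payload": {
  "deltas": [
    [0, 0, 0, 0, 0, 0.1, 1],
    [0, 0, 0, 0, 0, 0.2, 1],
    [0, 0, 0, 0, 0, 0.3, 1],
    [0, 0, 0, 0, 0, 0.3, 1]
  ]
}}

```text
time_s: 8.43
tcp_pos: [0.5159, -0.1344, 0.0937]
ee_rot: [[0.243, -0.97, -0.001], [-0.97, -0.243, -0.001], [0.0, 0.001, -1.0]]
wrist_force: [-3.8, 0.5, 9.8]
gripper_width: 0.004
gripper_force: 4.7
```

```bash
python3 -c "
from h import *
delta(.104,0,.094)"
```

```text
turn [ 0.0009 -0.0004 -0.0003] shift cm [-0.01 -0.03 -0.03] at fx [ 0.1041 -0.0003  0.0937] F [-3.8  0.5  9.8] t 8.4333
```

>>> {"api": "arm_command", "payload": {
  "deltas": [
    [0, 0, 0, 0, 0, 0.15, 1],
    [0, 0, 0, 0, 0, 0.3, 1],
    [0, 0, 0, 0, 0, 0.3, 1],
    [0, 0, 0, 0, 0, 0.3, 1]
  ]
}}

```text
time_s: 8.77
tcp_pos: [0.5161, -0.1347, 0.0921]
ee_rot: [[0.244, -0.97, -0.0], [-0.97, -0.244, -0.001], [0.001, 0.0, -1.0]]
wrist_force: [-5.2, 0.3, 16.8]
gripper_width: 0.007
gripper_force: 7.9
```

```bash
python3 -c "
from h import *
delta(.104,0,.094)"
```

```text
turn [ 0.0004 -0.0012  0.0003] shift cm [-0.04 -0.01 -0.19] at fx [ 1.044e-01 -1.000e-04  9.210e-02] F [-5.2  0.3 16.8] t 8.7667
```

>>> {"api": "arm_command", "payload": {
  "deltas": [
    [0, 0, 0, 0, 0, 0.15, 1],
    [0, 0, 0, 0, 0, 0.3, 1],
    [0, 0, 0, 0, 0, 0.3, 1],
    [0, 0, 0, 0, 0, 0.3, 1]
  ]
}}

```text
time_s: 9.1
tcp_pos: [0.5163, -0.135, 0.0902]
ee_rot: [[0.244, -0.97, 0.0], [-0.97, -0.244, -0.002], [0.002, 0.0, -1.0]]
wrist_force: [-8.1, -0.7, 23.5]
gripper_width: 0.004
gripper_force: 10.9
```

```bash
python3 -c "
from h import *
delta(.104,0,.094)"
```

```text
turn [ 0.     -0.002   0.0008] shift cm [-0.07 -0.   -0.38] at fx [ 0.1047 -0.      0.0902] F [-8.1 -0.7 23.5] t 9.1
```

>>> {"api": "arm_command", "payload": {
  "deltas": [
    [0, 0, 0, 0, 0, -3, 1],
    [0, 0, 0, 0, 0, -7, 1],
    [0, 0, 0, -4, 0, -11, 1],
    [0, 0, 0, -8, 0, -14, 1],
    [0, 0, 0, -12, 0, -17, 1],
    [0, 0, 0, -13, 0, -17, 1],
    [0, 0, 0, -13, 0, -17, 1]
  ]
}}

```text
time_s: 9.68
tcp_pos: [0.486, -0.0039, 0.2613]
ee_rot: [[0.248, -0.969, 0.01], [-0.969, -0.248, 0.003], [-0.0, -0.01, -1.0]]
wrist_force: [-0.3, 0.7, 0.4]
gripper_width: -0.0
gripper_force: 0.0
```

```bash
python3 -c "
from h import *
delta(.104,0,.094)
c=capture('wrist');np.save('w4.npy',c,allow_pickle=True);d=capture('side');np.save('s4.npy',d,allow_pickle=True)
cv2.imwrite('pics/t4.png',np.hstack([cv2.resize(c['pixels'][40:260,170:330],(400,550)),cv2.resize(d['pixels'][185:260,230:285],(400,550),interpolation=cv2.INTER_CUBIC)]))"
```

```text
turn [-0.0103  0.0005  0.0048] shift cm [13.39  0.49 16.72] at fx [-0.0298  0.0025  0.2613] F [-0.3  0.7  0.4] t 9.6833
```

View pics/t4.png

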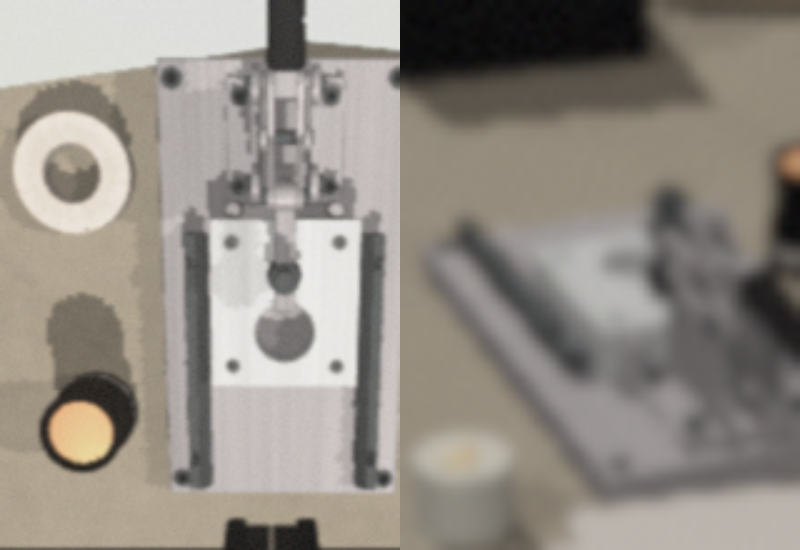

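The wrist view shows the cover still home and the arm end at crop (285,275). The picture allowance is used up, so I'll check the handle and foot numerically.

Run:
```python
from h import *
w4,w3,s4=[np.load(f'{n}.npy',allow_pickle=True).item() for n in('w4','w3','s4')]
s0=np.load('side0.npy',allow_pickle=True).item()
print('arm end w4 px (284,150); predicted for (x,z):')
for x,z in [(.010,.033),(.010,.05),(.010,.06),(.018,.07)]: print(x,z,'w4',proj(w4,fw(x,0,z)).round(1),'w3',proj(w3,fw(x,0,z)).round(1),'s4',proj(s4,fw(x,0,z)).round(1))
for n,x,z in [('locked end',.132,.068),('open end',.117,.136),('grip start locked',.085,.068)]: print(n,'w4',proj(w4,fw(x,0,z)).round(1),'s',proj(s4,fw(x,0,z)).round(1))
# dark pixels along the grip, both wrist pictures, and side change
for nm,c in(('w3',w3),('w4',w4)):
    g=c['pixels'].max(2); m=np.argwhere(g[:120,250:310]<60)+[0,250]
    print(nm,'dark rows',m[:,0].min(),m[:,0].max(), [(r,m[m[:,0]==r][:,1].min(),m[m[:,0]==r][:,1].max()) for r in (2,10,20,30,40,50,60,66) if (m[:,0]==r).any()])
a,b=s0['pixels'].max(2).astype(int),s4['pixels'].max(2).astype(int)
for nm,g in(('s0',a),('s4',b)):
    n,l,st,ce=cv2.connectedComponentsWithStats((g[185:265,255:320]<60).astype('uint8'))
    print(nm,[(st[i,:4]+[255,185,0,0]).tolist()+[int(st[i,4])] for i in range(1,n) if st[i,4]>8])
```

```text
arm end w4 px (284,150); predicted for (x,z):
0.01 0.033 w4 [283.5 148.6] w3 [283.  153.4] s4 [265.8 224.2]
0.01 0.05 w4 [283.5 150.2] w3 [283.  155.2] s4 [265.8 218.1]
0.01 0.06 w4 [283.6 151.3] w3 [283.  156.3] s4 [265.9 214.5]
0.018 0.07 w4 [283.7 144. ] w3 [283.  149.2] s4 [267.1 212. ]
locked end w4 [284.8  11.7] s [285.7 231.7]
open end w4 [285.3   7.9] s [283.7 201.7]
grip start locked w4 [284.3  69.4] s [277.6 223.4]
w3 dark rows 0 119 [(2, np.int64(277), np.int64(289)), (10, np.int64(274), np.int64(291)), (20, np.int64(274), np.int64(291)), (30, np.int64(275), np.int64(291)), (40, np.int64(275), np.int64(290)), (50, np.int64(276), np.int64(290)), (60, np.int64(276), np.int64(290)), (66, np.int64(279), np.int64(286))]
w4 dark rows 0 115 [(2, np.int64(280), np.int64(288)), (10, np.int64(278), np.int64(290)), (20, np.int64(278), np.int64(291)), (30, np.int64(278), np.int64(290)), (40, np.int64(278), np.int64(290)), (50, np.int64(278), np.int64(290)), (60, np.int64(277), np.int64(290)), (66, np.int64(278), np.int64(290))]
s0 [[255, 185, 9, 7, 59], [278, 200, 15, 19, 157]]
s4 [[255, 185, 10, 9, 79], [282, 210, 11, 9, 97], [277, 222, 12, 13, 73]]
```

The side view's dark grip spans (277,222) to (289,235), which matches the locked prediction of (278,223) to (286,232). The final push met a hard stop at 23 N, against about 6 N needed to move the handle. The arm is clear, so I'm handing in.

```bash
python3 -c "
from h import *
print(sense()['wrist_force'].round(1), finish_job())"
```

```text
the job is handed in; nothing more can be done
[-0.4 -0.3 -1.3] None
```

The cover was tipped flat, slid home against both stop pins and the toggle clamp pushed down to its hard stop, then the job was handed in after about 10 s of robot time. The lock is inferred from the 23 N stop force and the handle's position in the side view. `finish_job` returned no verdict, and the foot's force on the cover was not measured.

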